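Move the splash guard to the other place of a two-place stirrer

TASK

The bottle now stands on the right-hand plate of the two-place stirrer, so move the tinted splash guard over from the left place: pull up the left sprung hinge pin and turn it so that it stays parked up, lift the guard off, hang it on the right-hand hinge with its black knob still to the front and closed square across that place, then turn the right-hand pin back so that it springs fully home into the guard. The hinge arms stand where the hand would be, so on the way stand the guard on the bench and take it at its other end. Leave the left pin parked, keep the guard upright, and do not disturb the bottle, the petri dish or the timer.

Things in the scene. Friction and masses are not known exactly. Their poses are not given: they have to be found in the camera images.
- stirrer: light blue-grey two-place stirrer fixed on the bench, housing 105 deep x 236 wide x 45 high, two round white plates; origin on the bench under the middle of its width; x points to its back, y to its left as seen from the front, z up; offsets in mm below are in this frame. The guard stands in the plane x = -73, on hinge axes y = +106 (left) or -106 (right), free end on a rest in the middle
- left_pintle (a point): foot of the left lower pintle (axes as the stirrer's), at x -73, y +106, z 35: steel, 8 diameter, 6 high with conical top, on the arm on which the guard's underside rests. Over it, from a post outside (y 122 to 136 off the middle), reaches the upper hinge arm: x -85 to -61, y 94 to 136 off the middle, z 168 to 178, carrying the sprung pin on the same axis
- right_pintle (a point): foot of the right lower pintle, at x -73, y -106, z 35; arms, post and pin as on the left, mirrored
- right_seat (a point): where the guard's centre belongs when it hangs closed on the right: x -73, y -70, z 95 in the stirrer's frame, axes as the stirrer's (on the left it hangs at y +70)
- guard_center (a point): centre (half-way up) of the splash guard, 220 g: aluminium frame with clear orange pane, 24 thick (x) x 96 wide (y) x 120 high (z); -x is its front. Sockets 11 diameter, 18 deep, in top and underside 36 to either side of the middle, for pintle and sprung pin. It can be raised 13 under the upper arm; 6 frees it from the pintle, then it goes out to the front. It stands by itself on the bench
- guard_handle (a point): face of the guard's black knob (20 diameter), 24 in front of the guard's centre. While the guard hangs, the upper arm, boss and wing grip stand over the 30 mm of its width next to the hinge, so from above it can be gripped (across its thickness) only near the free end of its top rail
- left_grip (a point): middle of the left pin's red wing grip, 34 long (its x) x 12 thick x 22 high, 226 above the bench when the pin is home. Below it a thin collar and neck, then the slotted steel boss 22 x 22, top at 202, 12 below the grip's foot when home
- right_grip (a point): middle of the right pin's red wing grip, same as the left one; 248 above the bench while parked
- left_pin (a joint): lift of the left pin, m: 0 home (tip 9 mm deep in the guard), 0.022 parked, its cross pin resting on the boss, 0.028 upper stop. The spring pulls down with 4 N at home, 10 N at 0.022; let go over the slot it snaps home
- right_pin (a joint): lift of the right pin, same meaning; parked at the start
- left_pin_turn (a joint): turn of the left pin, rad, anticlockwise from above: 0 (stop) wing points to front and back, cross pin over or in the boss's slot; 1.57 (stop) wing along the stirrer's width. It turns only when lifted above 0.022 (0.025 is safe); turned beyond about 0.6 it stays up when let go, below about 0.15 it drops into the slot
- right_pin_turn (a joint): turn of the right pin, same meaning; 1.2 to 1.57 at the start
- free_bench (a point): a point on the bench top to the right of the stirrer with at least 50 mm of free bench all round it, where the guard can be stood while it is taken at its other end
- bottle_center (a point): glass reagent bottle with blue cap, 47 diameter x 98 high, on the right plate; its centre, half-way up. Not to be disturbed
- dish_center (a point): petri dish, 60 diameter x 15, on the bench; its centre. Not to be disturbed
- timer_center (a point): white bench timer, 25 x 66 x 60, on the bench; its centre. Not to be disturbed

How it is judged (in metres and radians):
At the end, for the whole second after the job is handed in: the guard stands upright (within 3 degrees) on the right-hand hinge, its centre within 9 mm of its seat and 3 mm in height, square to the stirrer within 8 degrees, black knob to the front and at rest; the right pin is home (lift under 4 mm); the left pin is parked up (lift over 17 mm) (z of guard_center in the frame of right_seat between -0.003 and 0.003 m and distance between guard_center and right_seat below 0.009 m and x of guard_handle in the frame of right_seat below -0.012 m and angle between the y axis of guard_center and the y axis of stirrer, either way round below 0.14 rad and angle between guard_center's own z axis and vertical below 0.06 rad and value of joint right_pin below 0.004 m and value of joint left_pin above 0.017 m and linear speed of guard below 0.02 m/s); the robot touches nothing.
It fails at once if the guard falls over or is laid down (angle between guard_center's own z axis and vertical above 0.7 rad).
It fails at once if the bottle is shifted more than 3 cm or tipped (distance of bottle_center from where it was at the start of the episode above 0.03 m or angle between bottle_center's own z axis and vertical above 0.4 rad).
It fails at once if the petri dish or the timer is shifted more than 4 cm (distance of any of dish_center, timer_center from where it was at the start of the episode above 0.04 m).
It also fails if it takes over 72 s, if anything falls off the work surface, if the arm or the gripper's body presses on something with over 40 N, if the wrist force passes 120 N, or if a joint passes its speed limit or range.

ROBOT

A 6-joint arm with a two-finger parallel gripper is mounted at the origin on a cart in front of the work surface, level with it; the furniture and walls round the work are solid. World frame = base frame: x ahead of the robot, y to its left, z up, the work surface at z = 0. Lengths are in mm, angles in rad, forces in N, time in s.
With the tool pointing down it reaches from about 375 to 750 mm from the base axis. Payload 9 kg.
Tool frame: the origin (TCP) lies on the centre line of the jaws, within the pads' length; the fingertips stand 22 mm ahead of it and the grasp point (between the pads) lies 3 mm ahead of it; x points along the fingers, y is the direction in which the jaws open and shut, and the axes are right-handed (so a half turn about x gives the same grasp; the last joint's range is limited). The gripper opens to 85 mm and grips with 20 to 120 N. Pads are 22 mm wide; open, the fingers measure 114 mm over their backs; the gripper's body (76 mm by 85 mm) begins 54 mm behind the grasp point. The pads swing forward as they close: fully open they stand 13 mm farther back than shut.
Start: joints at [0.949, 0.104, 0.097, 1.564, 0, 1.353], TCP at [235.756, 551.773, 253.331] pointing down, gripper open.
Joint ranges: [-2.99, 2.99], [-0.84, 1.86], [-1.1, 1.16], [-1.84, 2.11], [-1.51, 1.56], [-3.14, 3.14]. Speed limits (rad/s): [2.22, 2.22, 2.57, 3.14, 3.14, 3.14].

INTERFACE

Orientations are given as a unit quaternion [w, x, y, z].
In Python, from cell import read_state, vision, workorder, spotter gives the robot as it stands.
- The arm moves only by the shell command python3 -m pendant 'ROWS' [OPENING] [FORCE]. ROWS is text: rows parted by semicolons, each of 4 numbers parted by spaces: the shift along the tool's x, y, z in m, then the turn about the tool's x in rad. A call has exactly 10 rows; each row is the pose to reach, as a shift and turn from the pose commanded when the call began, along the tool's axes at that moment; what a row does not reach only later rows make up. A row lasts 1/8 s, in which the tool goes at most 62.5 mm and 10.7 degrees, less where a joint would pass 70% of its speed; a pose out of reach is approached as far as the arm can. A call with a gripper value outside its range is refused whole. OPENING is the opening in per cent of the stroke, from 0 (shut) to 100 (fully open), set as the call begins (- or left out, the last holds). The fingers move at their own pace and stop on an object; FORCE is the grip in N (left out, the last holds). Time passes only in rows, so rows that repeat a pose let the fingers close, or fill a call up. It gives the time, the measured TCP pose, the force and the opening at its end, in the units of the state.
- read_state(): the state, without advancing time (a new reading comes with each control period).
- vision.grab_frame(name): name is "scene" or "top" or "wrist"; returns a dict with "image" (384x512x3 uint8, red, green, blue), "fx", "fy", "cx", "cy" (pixels), "pose" (4x4, takes a point from camera to world coordinates); the wrist camera has in their place "T_tool_cam" (4x4, takes a point from camera to tool coordinates, whose origin is the TCP and whose axes are the tool frame's). Camera axes: x right, y up, looking along -z (the intrinsics and any distortion apply to the point x, -y, -z); pixel columns grow to the right and rows downward; lengths in mm; the calibration is good to about 2 mm. A picture is of the moment at which its call begins: read the wrist's pose just before it. There is no depth.
- workorder.sign_off(): hands the job in, once; it reports no verdict.
Trained networks look in a picture, given as the dict that the camera call returned (one of the last four; its "shot" number tells which), for a name from the list of things; names that differ only in an ending like _2 or _b are one class to them, and where a whole thing is asked for, a point or a joint stands for the part that bears it (a point fixed in the world has none). Each returns a list of dicts, best first, with "conf" (0 to 1); they miss things now and then, are a little off and sometimes report something else, mostly with a low value. They report only what shows in the picture. A call takes as long as a camera call.
- spotter.search_frame(name, picture): "box" ([left, top, right, bottom] in pixels, round what is visible of it).
- spotter.tip_of(name, picture): "pixel" ([column, row] in pixels: a listed point, or the origin of a listed thing).
The state is a dict: "time": time; "q": joint angles; "qd": joint speeds; "joint_efforts": joint torques, N m; "eef_pos": TCP position; "eef_rot": TCP orientation; "ft_force": force on the tool from outside, world axes, zero at the start; "wrist_torque": the same for the moment, N m; "finger_gap": finger opening in mm.
Only numpy, scipy, OpenCV 4.12 (cv2) and the standard library are available. Lean on these libraries where they do the work, as an engineer would, in place of code of your own. Each camera call takes 0.05 s, during which the arm holds its last target.

## Working session

There is one attempt and no reset: what is moved stays moved. The work goes in short steps, Python scripts to look and compute and a shell command to move; the robot and the scene stay as the last step left them, time stands still between calls to the robot, and variables do not carry over. Pictures are saved under pics/ and viewed, and the job is handed in when it is done.

```bash
ls; mkdir -p pics
cat > h.py <<'E'
import numpy as np,cv2
from scipy.spatial.transform import Rotation as R
from cell import read_state, vision, workorder, spotter
def Rq(q): return R.from_quat([q[1],q[2],q[3],q[0]]).as_matrix()
def save(f,n,crop=None,s=1):
    im=f["image"]
    if crop: im=im[crop[1]:crop[3],crop[0]:crop[2]]
    im=cv2.resize(im,None,fx=s,fy=s,interpolation=cv2.INTER_CUBIC)
    cv2.imwrite("pics/"+n,im[:,:,::-1])
def pose(f,st=None):
    if "pose" in f: return np.array(f["pose"])
    T=np.eye(4);T[:3,:3]=Rq(st["eef_rot"]);T[:3,3]=st["eef_pos"]
    return T@np.array(f["T_tool_cam"])
def ray(f,px,st=None):
    T=pose(f,st); d=np.array([(px[0]-f["cx"])/f["fx"],-(px[1]-f["cy"])/f["fy"],-1])
    return T[:3,3],T[:3,:3]@d
def atz(f,px,z,st=None):
    o,d=ray(f,px,st); return o+d*(z-o[2])/d[2]
def proj(f,p,st=None):
    c=np.linalg.inv(pose(f,st))@np.append(p,1)
    return np.array([f["cx"]+f["fx"]*c[0]/-c[2], f["cy"]-f["fy"]*c[1]/-c[2]])
def tri(rs):
    A=np.zeros((3,3));b=np.zeros(3)
    for o,d in rs:
        d=d/np.linalg.norm(d);M=np.eye(3)-np.outer(d,d);A+=M;b+=M@o
    return np.linalg.solve(A,b)
E
python3 - <<'E'
from h import *
st=read_state();print(st)
for n in("scene","top"):
    f=vision.grab_frame(n);save(f,n+"0.png",None,1.5);print(n,{k:v for k,v in f.items() if k!="image"})
    for t in("stirrer","left_pintle","right_pintle","right_seat","guard_center","guard_handle","left_grip","right_grip","free_bench","bottle_center","dish_center","timer_center"):
        r=spotter.tip_of(t,f)[:2]; print(t,[(np.round(x["pixel"]).tolist(),round(x["conf"],2)) for x in r])
print({k:v for k,v in vision.grab_frame("wrist").items() if k!="image"})
E
```

```text
pics
{'time': 0.0, 'q': array([9.49265327e-01, 1.04670167e-01, 9.64468287e-02, 1.56389453e+00,
       1.07387876e-06, 1.35312843e+00]), 'qd': array([ 7.91304447e-04, -2.76454050e-03,  4.70430070e-04, -1.12241121e-03,
        2.91985906e-04,  9.19155095e-05]), 'joint_efforts': array([-1.13370108e-03, -5.56934595e+01,  5.03648829e+01,  1.69058167e-02,
       -3.73002849e-04, -6.41278646e-06]), 'eef_pos': array([235.57325336, 551.48420914, 252.52701299]), 'eef_rot': array([ 0.69254824,  0.14139218,  0.69292963, -0.14224527]), 'ft_force': array([ 0.56009783, -0.01604677,  0.36814607]), 'wrist_torque': array([-0.02994652,  0.00412307, -0.02621098]), 'finger_gap': 85.43675979414412}
scene {'fx': 478.57863185154145, 'fy': 478.57863185154145, 'cx': 256.3892151446411, 'cy': 192.919890412062, 'pose': array([[ 7.03717963e-01,  5.30421597e-01, -4.72688012e-01,
        -1.98890972e+02],
       [-7.10475239e-01,  5.23083926e-01, -4.70752740e-01,
        -5.01471104e+02],
       [-2.44191896e-03,  6.67110288e-01,  7.44954966e-01,
         1.16648566e+03],
       [ 0.00000000e+00,  0.00000000e+00,  
[... 1294 characters left out ...]
72.0, 192.0], 0.45)]
right_grip [([231.0, 167.0], 0.17)]
free_bench [([291.0, 191.0], 0.85)]
bottle_center [([229.0, 167.0], 0.58), ([192.0, 196.0], 0.22)]
dish_center [([155.0, 212.0], 0.61)]
timer_center [([355.0, 166.0], 0.62)]
{'fx': 286.35334005568194, 'fy': 286.35334005568194, 'cx': 257.5537145366416, 'cy': 191.7410551187273, 'T_tool_cam': array([[ 1.26227141e-03,  2.93065727e-01, -9.56091463e-01,
        -1.20673250e+02],
       [ 9.99998681e-01,  6.06840745e-04,  1.50625125e-03,
         5.54670581e-01],
       [ 1.02162588e-03, -9.56092104e-01, -2.93064575e-01,
        -7.44664972e+01],
       [ 0.00000000e+00,  0.00000000e+00,  0.00000000e+00,
         1.00000000e+00]]), 'shot': 3}
```

View pics/scene0.png

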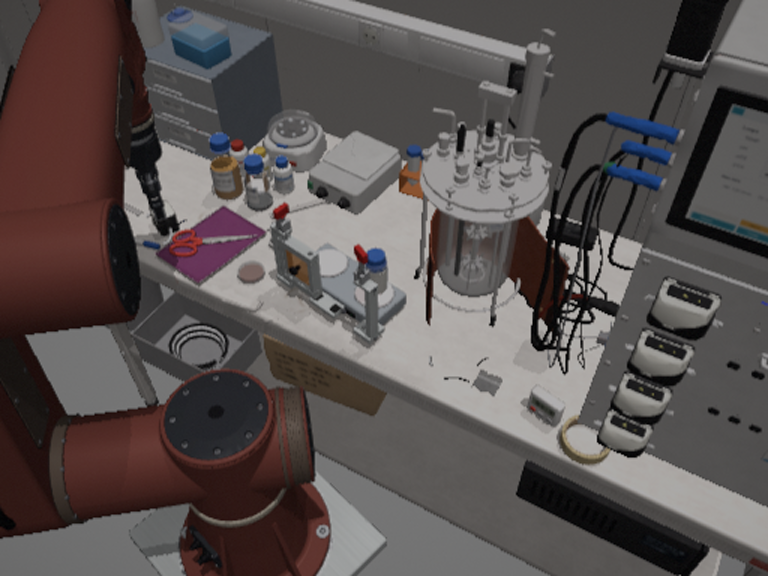

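View pics/top0.png

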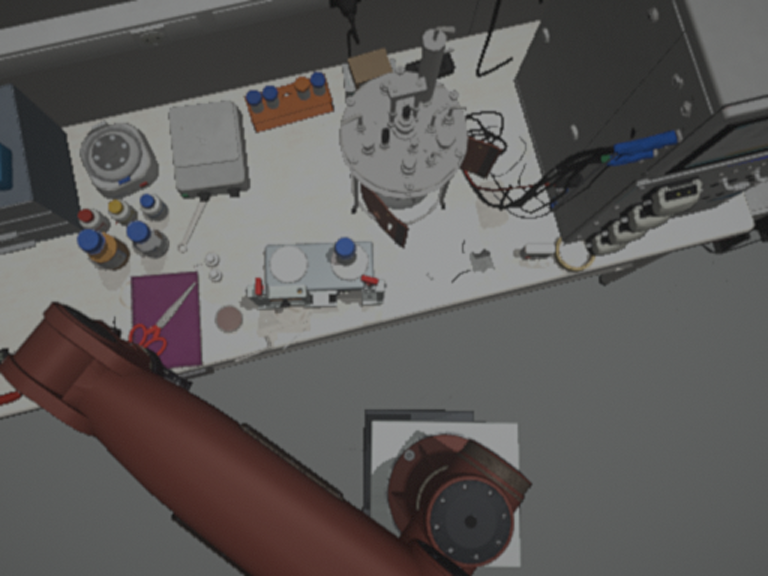

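Run:
```python
from h import *
f=vision.grab_frame("top");save(f,"top1.png",(130,140,320,230),4)
f=vision.grab_frame("scene");save(f,"scene1.png",(140,110,340,260),4)
st=read_state();f=vision.grab_frame("wrist");save(f,"w0.png",None,1.5)
print(np.round(Rq(st["eef_rot"]),3))
```

```text
[[ 0.     0.393  0.92 ]
 [ 0.     0.92  -0.393]
 [-1.     0.     0.   ]]
```

View pics/top1.png

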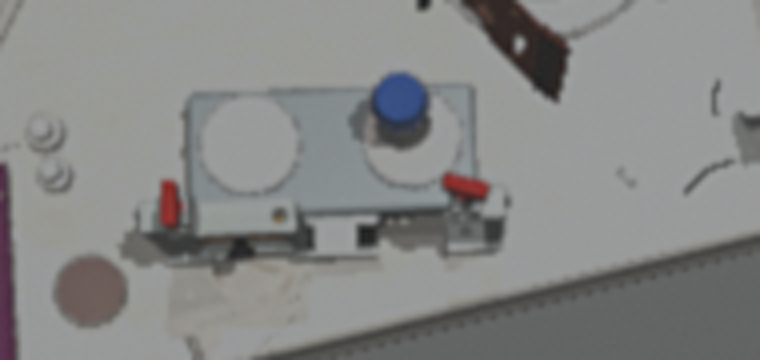

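View pics/scene1.png

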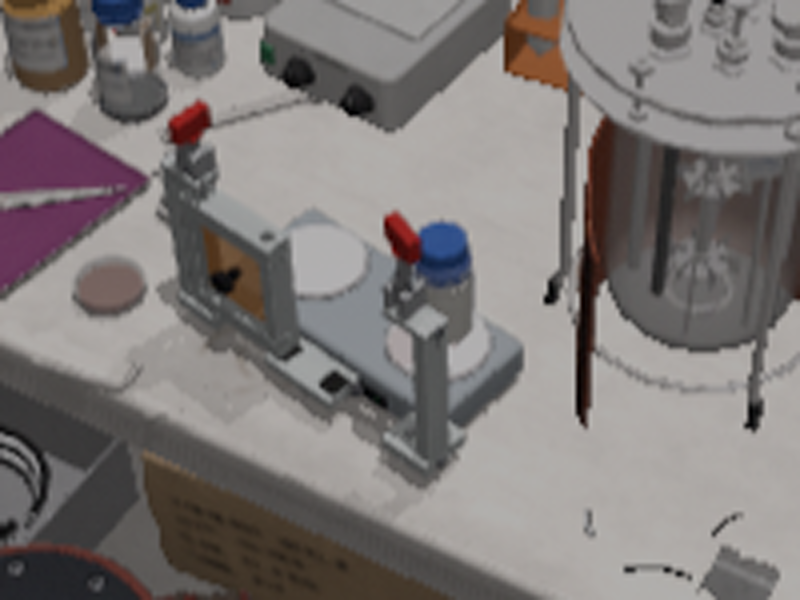

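View pics/w0.png

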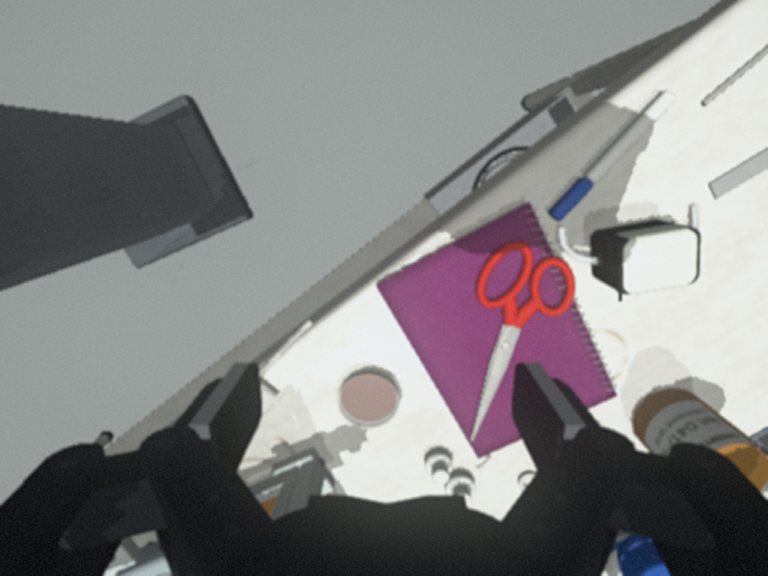

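```bash
cat > fit.py <<'E'
from h import *
from scipy.optimize import least_squares
ft=vision.grab_frame("top");fs=vision.grab_frame("scene")
obs=[(ft,(172.5,190.7),(-73,106,226)),(fs,(187,140.5),(-73,106,226)),(ft,(246.5,186.7),(-73,-106,248)),(fs,(240.5,169.3),(-73,-106,248)),
(ft,(183,198),(-73,106,35)),(fs,(192.5,180),(-73,106,35)),(ft,(246,196),(-73,-106,35)),(fs,(242,219),(-73,-106,35)),
(fs,(231,199),(-73,-70,95)),(ft,(234,197),(-73,-70,95)),(ft,(190,198),(-73,70,95)),(fs,(198,174),(-73,70,95)),(ft,(190,201),(-97,70,95)),(fs,(196,181),(-97,70,95)),
(ft,(177.5,163.5),(52.5,118,45)),(ft,(248.3,161.5),(52.5,-118,45))]
def W(v,p):
    c,s=np.cos(v[2]),np.sin(v[2]);return np.array([v[0]+c*p[0]-s*p[1],v[1]+s*p[0]+c*p[1],p[2]])
def res(v): return np.concatenate([proj(f,W(v,p))-np.array(px) for f,px,p in obs])
r=least_squares(res,[500,350,0],loss="soft_l1");v=r.x
print(v); print(np.round(res(v).reshape(-1,2),1).tolist())
for n,p in dict(lgrip=(-73,106,226),rgrip=(-73,-106,248),seat=(-73,-70,95),lseat=(-73,70,95)).items(): print(n,W(v,p))
print("bench",atz(ft,(291,191),0),atz(fs,(287,247),0))
print("bottle",atz(ft,(229,167),94),"dish",atz(ft,(153,212),7),"timer",atz(ft,(357,166),60),atz(fs,(364,270),30))
np.save("v.npy",v)
for t in ("left_grip","right_grip","dish_center","guard_center"):
  for f in(ft,fs):
    print(t,[(np.round(x["box"]).tolist(),round(x["conf"],2)) for x in spotter.search_frame(t,f)[:2]])
# bench front edge
print(atz(ft,(388/1.5,305/1.5),0),atz(ft,(767/1.5,232/1.5),0))
E
python3 fit.py
```

```text
[4.81307856e+02 2.78455091e+02 4.47802555e-02]
[[-0.6, -0.3], [0.8, -0.1], [-0.5, 0.5], [-0.3, 0.3], [-2.4, 1.9], [1.8, 4.7], [-0.3, 2.2], [0.1, 0.1], [1.8, 1.1], [0.3, -1.3], [-0.4, -1.1], [2.3, 3.3], [-0.3, 3.5], [-1.4, 0.5], [-1.2, -1.8], [-0.0, -1.5]]
lgrip [403.63591566 381.08096308 226.        ]
rgrip [413.12615733 169.29348632 248.        ]
seat [411.51460686 205.25739746  95.        ]
lseat [405.24746613 345.11705193  95.        ]
bench [445.48116251  17.51019696   0.        ] [451.90016012  19.14984368   0.        ]
bottle [503.65836159 224.07922534  94.        ] dish [365.84704393 474.02156077   7.        ] timer [ 522.36288167 -192.69712106   60.        ] [ 527.9336446  -199.34416829   30.        ]
left_grip [([168.0, 186.0, 173.0, 196.0], 0.56), ([167.0, 159.0, 257.0, 202.0], 0.27)]
left_grip [([182.0, 134.0, 196.0, 145.0], 0.51)]
right_grip [([242.0, 185.0, 253.0, 188.0], 0.64), ([171.0, 190.0, 207.0, 204.0], 0.58)]
right_grip [([240.0, 161.0, 244.0, 179.0], 0.42)]
dish_center [([143.0, 206.0, 160.0, 222.0], 0.69)]
dish_center [([159.0, 172.0, 180.0, 189.0], 0.53), ([235.0, 162.0, 246.0, 181.0], 0.26)]
guard_center [([174.0, 190.0, 207.0, 200.0], 0.68)]
guard_center [([186.0, 155.0, 217.0, 197.0], 0.6)]
[401.7828921  125.58162862   0.        ] [ 585.83525287 -740.94118141    0.        ]
```

```bash
cat >> h.py <<'E'
def to(target,psi=None,st=None):
    """tool shift (m) and turn to reach world target (mm), psi=angle of tool y"""
    st=st or read_state(); Rm=Rq(st["eef_rot"]); d=Rm.T@(np.array(target)-st["eef_pos"])/1000
    p0=np.arctan2(Rm[1,1],Rm[0,1]); t=0 if psi is None else -(psi-p0)
    print("now",np.round(st["eef_pos"],1),"psi",round(p0,3),"shift",np.round(d,4),"turn",round(t,3),"t",round(st["time"],2),"gap",round(st["finger_gap"],1),"F",np.round(st["ft_force"],1))
E
python3 -c "
from h import *
to((395,381,300),1.616)
f=vision.grab_frame('top');save(f,'b.png',(230,110,420,230),4)
for p in [(450,18,0),(480,20,0),(500,20,0)]: print(p,proj(f,p))"
```

```text
now [235.8 551.7 253.3] psi 1.167 shift [-0.0467 -0.0944  0.2135] turn -0.449 t 2.0 gap 85.0 F [ 0.1 -0.8  0.2]
(450, 18, 0) [290.8572663  189.67022934]
(480, 20, 0) [290.2837169  180.87956285]
(500, 20, 0) [290.29739129 175.05606202]
```

View pics/b.png

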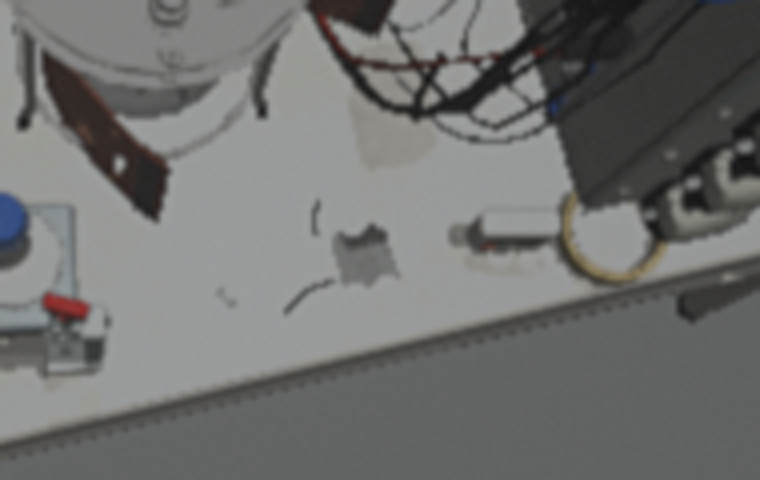

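```bash
python3 -m pendant '-0.01 -0.01 0.025 -0.05;-0.02 -0.02 0.05 -0.1;-0.03 -0.035 0.08 -0.16;-0.036 -0.05 0.11 -0.22;-0.04 -0.065 0.14 -0.28;-0.044 -0.08 0.17 -0.34;-0.047 -0.09 0.195 -0.4;-0.047 -0.094 0.2135 -0.449;-0.047 -0.094 0.2135 -0.449;-0.047 -0.094 0.2135 -0.449' 60
python3 - <<'E'
from h import *
st=read_state();print(st["q"],st["eef_pos"])
f=vision.grab_frame("wrist");save(f,"w1.png",None,1.5)
v=np.load("v.npy")
def W(p):
    c,s=np.cos(v[2]),np.sin(v[2]);return np.array([v[0]+c*p[0]-s*p[1],v[1]+s*p[0]+c*p[1],p[2]])
for n,p in dict(gt=(-73,106,237),gf=(-90,106,237),gb=(-56,106,237),post=(-73,136,178),gend=(-85,22,155),gend2=(-61,22,155),h1=(-52.5,118,45),h2=(52.5,118,45)).items(): print(n,W(p),proj(f,W(p),st)*1.5)
for t in ("left_grip","guard_center","guard_handle","left_pintle"): print(t,spotter.tip_of(t,f)[:2])
E
```

```text
time: 3.3
eef_pos: [394.8, 381.7, 300.3]
eef_rot: [0.707, -0.016, 0.707, 0.016]
ft_force: [0.8, -0.2, -0.4]
finger_gap: 51.6
[ 5.30198826e-01 -3.51809480e-02  4.08036481e-02  1.64682664e+00
  2.37208658e-04  4.85811660e-01] [394.75756666 381.70286107 300.34969687]
gt [403.63591566 381.08096308 237.        ] [383.90278511 342.58753093]
gf [386.65295761 380.31995313 237.        ] [383.78812755 308.23241249]
gb [420.6188737  381.84197302 237.        ] [384.0118904  375.27900957]
post [402.29295693 411.05088903 178.        ] [434.76956311 301.59785623]
gend [395.40822971 296.62798691 155.        ] [253.65433134 272.43109393]
gend2 [419.38417048 297.70235389 155.        ] [257.00281093 307.72502083]
h1 [423.57818157 393.98662192  45.        ] [398.60582423 275.60224004]
h2 [528.47292242 398.68697747  45.        ] [397.86161251 379.03429111]
left_grip [{'pixel': [259.1, 222.2], 'conf': 0.55}]
guard_center [{'pixel': [225.1, 178.9], 'conf': 0.87}]
guard_handle [{'pixel': [225.6, 161.0], 'conf': 0.75}, {'pixel': [104.4, 168.7], 'conf': 0.38}]
left_pintle [{'pixel': [255.2, 167.6], 'conf': 0.96}, {'pixel': [261.6, 222.6], 'conf': 0.72}]
```

View pics/w1.png

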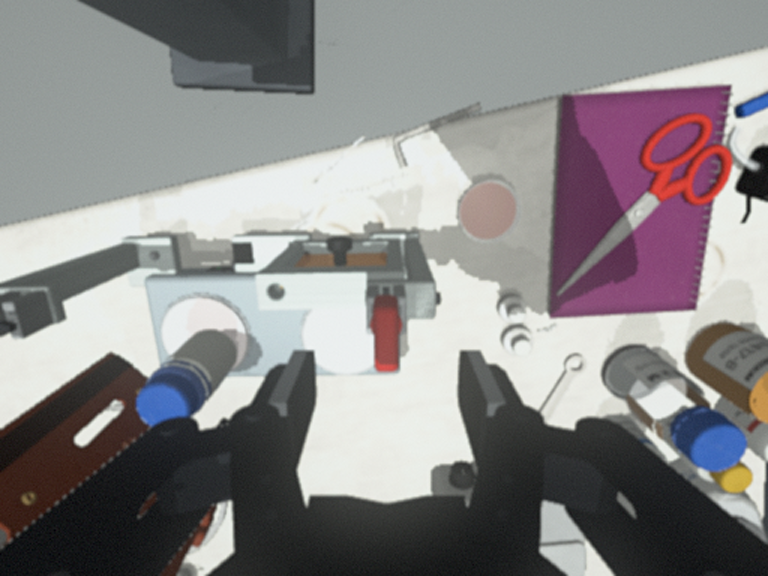

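Run:
```python
from h import *
f=vision.grab_frame("wrist");save(f,"w2.png",(160,140,300,260),5)
```

```text
(no output)
```

View pics/w2.png

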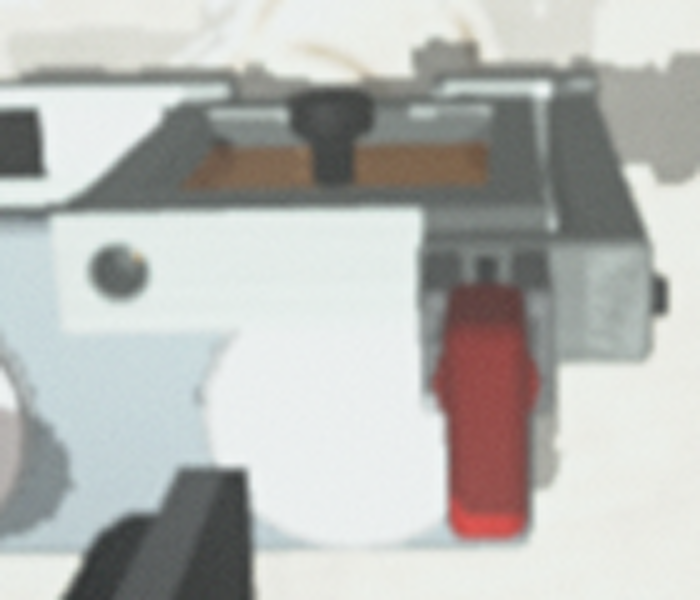

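Run:
```python
from h import *
st=read_state();f=vision.grab_frame("wrist")
v=np.load("v.npy")
def W(v,p):
    c,s=np.cos(v[2]),np.sin(v[2]);return np.array([v[0]+c*p[0]-s*p[1],v[1]+s*p[0]+c*p[1],p[2]])
obs=[((183.8,194.4),(-73,34,155)),((257.4,205),(-90,106,237)),((257.4,248.5),(-56,106,237)),((170.4,182.6),(-85,22,155)),((173.2,206),(-61,22,155)),((289.2,211),(-61,136,178)),((289.6,188),(-85,136,178))]
for px,p in obs: print(p,W(v,p).round(1),atz(f,px,p[2],st).round(1),(atz(f,px,p[2],st)-W(v,p)).round(1))
```

```text
(-73, 34, 155) [406.9 309.2 155. ] [407.9 310.4 155. ] [1.  1.3 0. ]
(-90, 106, 237) [386.7 380.3 237. ] [386.3 381.4 237. ] [-0.4  1.1  0. ]
(-56, 106, 237) [420.6 381.8 237. ] [419.3 382.9 237. ] [-1.3  1.   0. ]
(-85, 22, 155) [395.4 296.6 155. ] [396.5 297.9 155. ] [1.1 1.3 0. ]
(-61, 22, 155) [419.4 297.7 155. ] [420.4 299.6 155. ] [1.  1.9 0. ]
(-61, 136, 178) [414.3 411.6 178. ] [411.8 411.3 178. ] [-2.5 -0.3  0. ]
(-85, 136, 178) [390.3 410.5 178. ] [390.2 410.  178. ] [-0.1 -0.6  0. ]
```

```bash
python3 -c "
from h import *
to((403.3,382,231),1.625)"
```

```text
now [394.9 381.7 300.3] psi 1.616 shift [ 0.0694 -0.0001  0.0084] turn -0.009 t 3.65 gap 51.1 F [ 0.6 -0.5  0.1]
```

```bash
python3 -m pendant '0 0 0.0084 0;0.01 0 0.0084 0;0.02 0 0.0084 0;0.03 0 0.0084 0;0.04 0 0.0084 0;0.05 0 0.0084 0;0.06 0 0.0084 -0.01;0.0694 0 0.0084 -0.01;0.0694 0 0.0084 -0.01;0.0694 0 0.0084 -0.01' 45
python3 - <<'E'
from h import *
to((403.3,382,231),1.625)
f=vision.grab_frame("wrist");save(f,"w3.png",None,1.5)
E
```

```text
time: 4.9
eef_pos: [403.7, 381.9, 231.2]
eef_rot: [0.707, -0.019, 0.707, 0.02]
ft_force: [0.8, -0.1, -0.0]
finger_gap: 38.1
now [403.7 381.9 231.2] psi 1.626 shift [ 0.0002  0.0002 -0.0004] turn 0.001 t 4.9 gap 38.1 F [ 0.8 -0.1 -0. ]
```

View pics/w3.png

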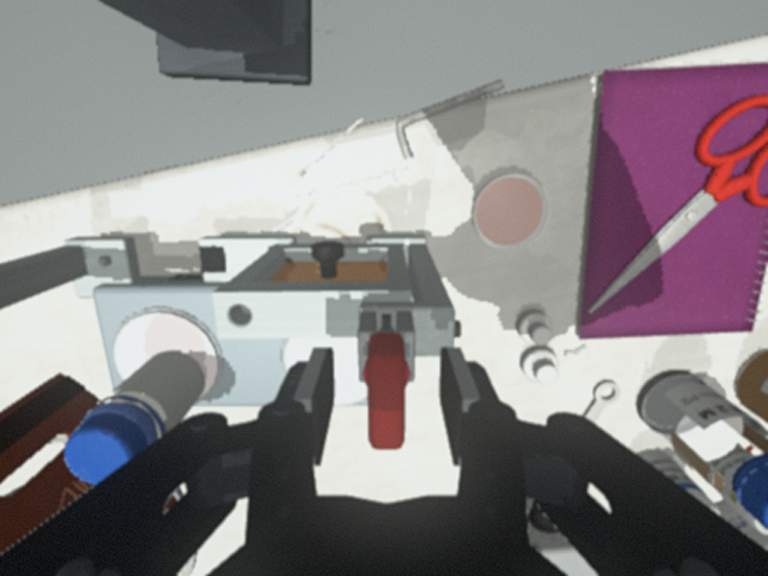

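```bash
python3 -c "
from h import *
st=read_state();f=vision.grab_frame('wrist')
for p in ((386,337),(387,447)): print(atz(f,(p[0]/1.5,p[1]/1.5),237,st))"
python3 -m pendant '0 0 0 0;0 0 0 0;0 0 0 0;0 0 0 0;0 0 0 0;0 0 0 0;-0.004 0 0 0;-0.008 0 0 0;-0.012 0 0 0;-0.016 0 0 0' 0 70
python3 -c "
from h import *
to((403.3,382,256.5),1.625)"
```

```text
[379.67906393 380.7459938  237.        ]
[417.29739421 383.09352351 237.        ]
time: 6.25
eef_pos: [403.4, 381.7, 246.6]
eef_rot: [0.707, -0.02, 0.707, 0.019]
ft_force: [4.2, 0.2, -8.6]
finger_gap: 11.8
now [403.4 381.7 246.6] psi 1.626 shift [-0.0099  0.0003 -0.0001] turn 0.001 t 6.25 gap 11.8 F [ 4.2  0.2 -8.6]
```

```bash
python3 -m pendant '-0.005 0 0 0;-0.0095 0 0 0;-0.0095 0 0 -0.15;-0.0095 0 0 -0.32;-0.0095 0 0 -0.49;-0.0095 0 0 -0.66;-0.0095 0 0 -0.83;-0.0095 0 0 -1.0;-0.0095 0 0 -1.17;-0.0095 0 0 -1.34'
python3 -c "
from h import *
to((403.3,382,256.5),3.15)
f=vision.grab_frame('wrist');save(f,'w4.png',None,1.5)"
```

```text
time: 7.5
eef_pos: [403.1, 382.1, 256.3]
eef_rot: [0.54, -0.455, 0.541, 0.456]
ft_force: [1.3, 2.5, -10.7]
finger_gap: 11.7
now [403.1 382.1 256.3] psi 2.972 shift [-0.0002 -0.0002 -0.    ] turn -0.178 t 7.5 gap 11.7 F [  1.3   2.5 -10.7]
```

View pics/w4.png

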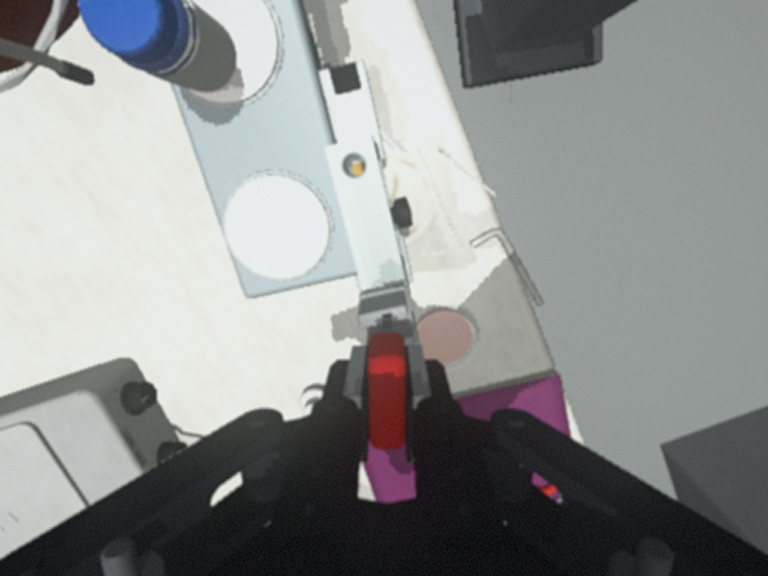

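```bash
python3 -m pendant '0 0 0 -0.1;0 0 0 -0.15;0.002 0 0 -0.15;0.004 0 0 -0.15;0.0045 0 0 -0.15;0.0045 0 0 -0.15;0.0045 0 0 -0.15;0.0045 0 0 -0.15;0.0045 0 0 -0.15;0.0045 0 0 -0.15'
python3 -c "
from h import *
to((407.5,309,190),3.187+0.015)"
```

```text
time: 8.8
eef_pos: [403.3, 382.2, 253.4]
eef_rot: [0.507, -0.493, 0.506, 0.494]
ft_force: [-5.1, 1.9, 3.5]
finger_gap: 11.7
now [403.3 382.2 253.4] psi 3.115 shift [ 0.0633 -0.006  -0.0731] turn -0.087 t 8.8 gap 11.7 F [-5.1  1.9  3.5]
```

```bash
python3 -m pendant '0 0 0 0;0 0 0 0;-0.005 0 0 0;-0.02 0 0 0;-0.04 0 0 0;-0.045 0 -0.02 -0.04;-0.045 -0.003 -0.045 -0.08;-0.045 -0.006 -0.072 -0.08;-0.045 -0.0065 -0.072 -0.08;-0.045 -0.0065 -0.072 -0.08' 70
python3 - <<'E'
from h import *
to((407.5,310.4,150),3.197)
st=read_state()
f=vision.grab_frame("wrist");save(f,"w5.png",None,1.5)
v=np.load("v.npy")
c,s=np.cos(v[2]),np.sin(v[2])
for p in [(-73,34,155),(-73,-34,155)]: print(proj(f,np.array([v[0]+c*p[0]-s*p[1],v[1]+s*p[0]+c*p[1],p[2]]),st)*1.5)
E
```

```text
time: 10.05
eef_pos: [408.4, 310.0, 297.7]
eef_rot: [-0.487, 0.513, -0.486, -0.513]
ft_force: [0.6, -1.0, -0.1]
finger_gap: 59.7
now [408.4 310.  297.7] psi -3.088 shift [0.1477 0.001  0.0003] turn -6.285 t 10.05 gap 59.7 F [ 0.6 -1.  -0.1]
[389.7674366  277.30396388]
[390.97975389 166.2548113 ]
```

View pics/w5.png

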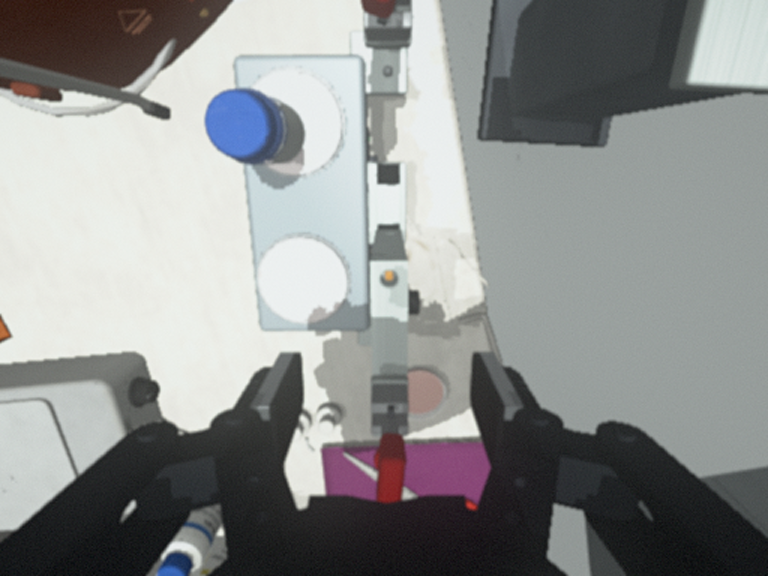

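```bash
python3 -m pendant '0.015 0.0005 0 0;0.035 0.001 0 0;0.055 0.001 0 0;0.075 0.001 0 0;0.095 0.001 0 0;0.115 0.001 0 0;0.133 0.001 0 0;0.146 0.001 0 0;0.1477 0.001 0 0;0.1477 0.001 0 0' 55
python3 -m pendant '0 0 0 0;0 0 0 0;0 0 0 0;0 0 0 0;0 0 0 0;0 0 0 0;0 0 0 0;0 0 0 0;0 0 0 0;0 0 0 0' 0 60
python3 -c "
from h import *
to((407.5,310.4,150),-3.088)"
```

```text
time: 11.35
eef_pos: [407.5, 309.7, 149.7]
eef_rot: [-0.486, 0.513, -0.486, -0.513]
ft_force: [0.0, 0.0, 0.4]
finger_gap: 46.7
time: 12.6
eef_pos: [407.7, 309.8, 150.1]
eef_rot: [-0.487, 0.514, -0.486, -0.513]
ft_force: [-0.6, -1.3, 5.5]
finger_gap: 22.9
now [407.7 309.8 150.1] psi -3.087 shift [0.0001 0.0001 0.0006] turn 0.001 t 12.6 gap 22.9 F [-0.6 -1.3  5.5]
```

```bash
python3 -m pendant '-0.003 0 0 0;-0.006 0 0 0;-0.009 0 0 0;-0.0098 0 0 0;-0.0098 0 0 0;-0.0098 0.004 0 0;-0.0098 0.012 0 0;-0.0098 0.022 0 0;-0.0098 0.033 0 0;-0.0098 0.045 0 0' - 80
python3 -c "
from h import *
to((345,310.4,390),-3.088)
f=vision.grab_frame('wrist');save(f,'w6.png',None,1.5)
f=vision.grab_frame('scene');save(f,'s6.png',(120,80,320,230),4)"
```

```text
time: 13.85
eef_pos: [361.4, 307.2, 159.1]
eef_rot: [0.486, -0.513, 0.486, 0.513]
ft_force: [-0.2, 0.2, -1.9]
finger_gap: 23.1
now [361.4 307.2 159.1] psi -3.087 shift [-0.2309  0.0161  0.0042] turn 0.001 t 13.85 gap 23.1 F [-0.2  0.2 -1.9]
```

View pics/w6.png

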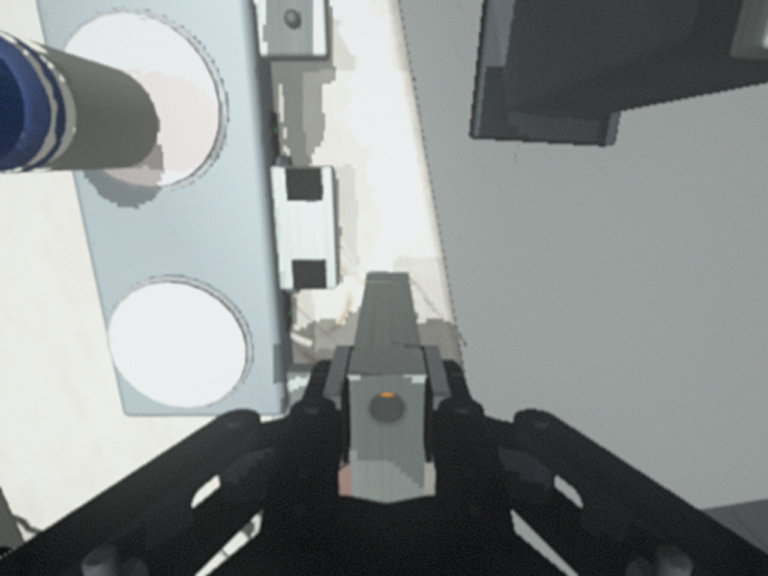

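View pics/s6.png

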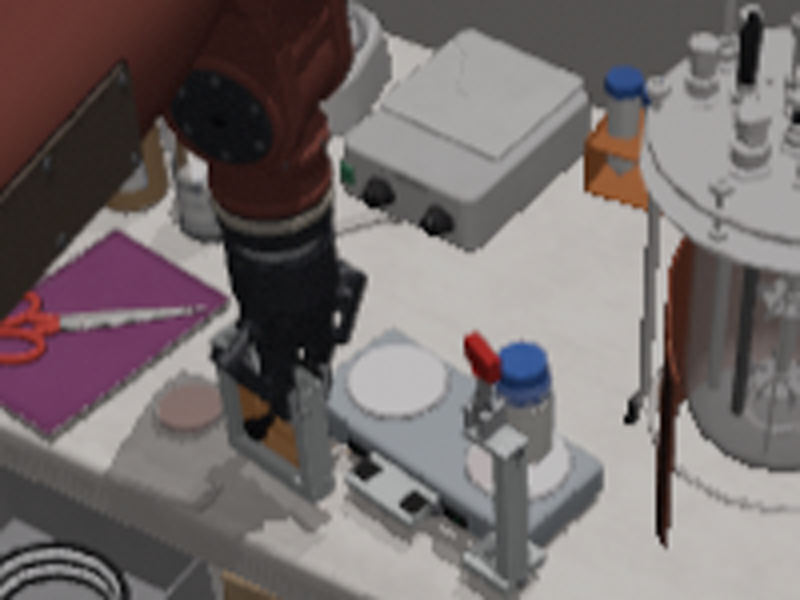

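```bash
python3 -m pendant '-0.01 0.008 0 0;-0.03 0.016 0 0;-0.055 0.016 0 0;-0.085 0.016 0 0;-0.115 0.016 0 0;-0.145 0.016 0 0;-0.175 0.016 0 0;-0.205 0.016 0 0;-0.225 0.016 0 0;-0.232 0.016 0 0'
python3 -c "
from h import *
to((456,-5,390),3.187-3.14159*2)"
```

```text
time: 15.2
eef_pos: [346.4, 306.4, 392.8]
eef_rot: [-0.487, 0.514, -0.485, -0.513]
ft_force: [-0.5, -0.3, -2.7]
finger_gap: 22.8
now [346.4 306.4 392.8] psi -3.087 shift [ 0.0027 -0.0925 -0.3169] turn 0.009 t 15.2 gap 22.8 F [-0.5 -0.3 -2.7]
```

```bash
python3 -m pendant '0 -0.005 -0.015 0;0 -0.013 -0.045 0;0 -0.024 -0.085 0;0 -0.037 -0.13 0;0 -0.051 -0.175 0;0 -0.064 -0.22 0;0 -0.077 -0.262 0;0 -0.087 -0.295 0;0 -0.0925 -0.313 0;0 -0.0925 -0.317 0'
python3 -c "
from h import *
to((456,-5,117.5),-3.09)
st=read_state();f=vision.grab_frame('wrist');save(f,'w7.png',None,1.5)
print(proj(f,(456,-5,0),st)*1.5, proj(f,(456,-17,0),st)*1.5, proj(f,(456,79,0),st)*1.5)"
```

```text
time: 16.45
eef_pos: [455.7, -6.1, 390.3]
eef_rot: [0.486, -0.513, 0.487, 0.513]
ft_force: [0.0, 1.1, -1.5]
finger_gap: 22.6
now [455.7  -6.1 390.3] psi -3.089 shift [ 0.2728 -0.0007  0.0009] turn 0.001 t 16.45 gap 22.6 F [ 0.   1.1 -1.5]
[386.04070329 222.87251733] [386.56549414 212.71780331] [382.55899616 290.24362427]
```

View pics/w7.png

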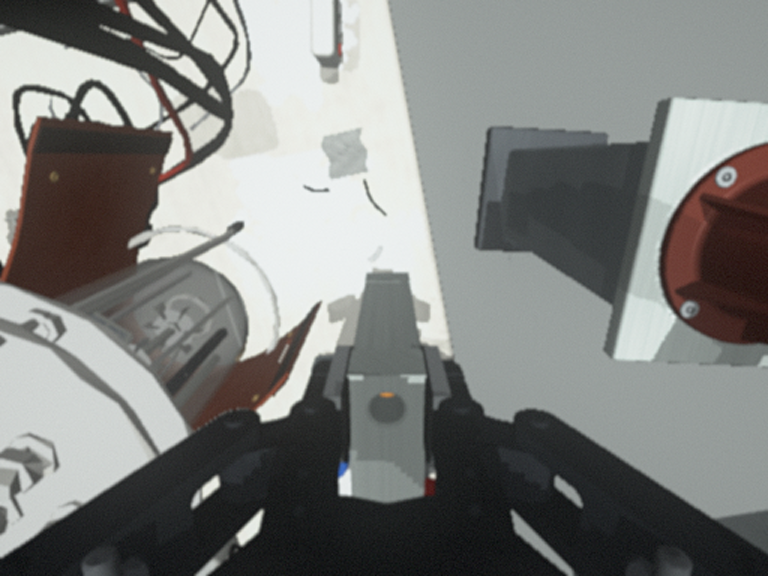

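```bash
python3 -c "
from h import *
st=read_state()
f=vision.grab_frame('top')
for z in (0,100,200,300): print(z,atz(f,(405/1.5,245/1.5),z).round(),atz(f,(405/1.5,192/1.5),z).round())
g=vision.grab_frame('scene'); print([atz(g,(430/1.5,322/1.5),z).round() for z in (0,)],[atz(g,(485/1.5,212/1.5),z).round() for z in (200,300,350)])
w=vision.grab_frame('wrist');print([atz(w,(320/1.5,303/1.5),z,st).round() for z in (0,50,100,200)])
"
```

```text
0 [539.  89.   0.] [663.  90.   0.]
100 [517.  94. 100.] [633.  95. 100.]
200 [494.  99. 200.] [603. 100. 200.]
300 [472. 105. 300.] [573. 105. 300.]
[array([543., 103.,   0.])] [array([703., 112., 200.]), array([610.,  49., 300.]), array([563.,  17., 350.])]
[array([534., 100.,   0.]), array([527.,  83.,  50.]), array([519.,  65., 100.]), array([505.,  30., 200.])]
```

```bash
python3 -m pendant '0.012 0 0 0;0.037 0 0 0;0.067 0 0 0;0.1 0 0 0;0.135 0 0 0;0.17 0 0 0;0.205 0 0 0;0.235 0 0 0;0.257 0 0 0;0.264 0 0 0'
python3 -m pendant '0.003 0 0 0;0.006 0 0 0;0.008 0 0 0;0.009 0 0 0;0.01 0 0 0;0.0105 0 0 0;0.011 0 0 0;0.0115 0 0 0;0.0115 0 0 0;0.0115 0 0 0'
python3 -c "
from h import *
to((456,-5,115),-3.09)"
```

```text
time: 17.9
eef_pos: [454.6, -4.3, 125.0]
eef_rot: [0.486, -0.513, 0.486, 0.514]
ft_force: [0.2, -0.2, -2.8]
finger_gap: 22.6
time: 19.15
eef_pos: [455.9, -5.2, 115.5]
eef_rot: [-0.486, 0.513, -0.486, -0.513]
ft_force: [0.5, 0.5, -1.7]
finger_gap: 23.0
now [455.9  -5.2 115.5] psi -3.087 shift [ 0.0005 -0.0001  0.0002] turn 0.003 t 19.15 gap 23.0 F [ 0.5  0.5 -1.7]
```

```bash
python3 -m pendant '0.0005 0 0 0;0.001 0 0 0;0.0015 0 0 0;0.0015 0 0 0;0.0015 0 0 0;0.0015 0 0 0;0.0015 0 0 0;0.0015 0 0 0;0.0015 0 0 0;0.0015 0 0 0'
python3 -c "
from h import *
to((456,-5,115),-3.09)"
```

```text
time: 20.4
eef_pos: [456.2, -5.4, 115.2]
eef_rot: [-0.486, 0.514, -0.486, -0.513]
ft_force: [-3.7, -0.3, 9.8]
finger_gap: 22.8
now [456.2  -5.4 115.2] psi -3.087 shift [0.0002 0.0002 0.0004] turn 0.003 t 20.4 gap 22.8 F [-3.7 -0.3  9.8]
```

```bash
python3 -m pendant '0 0 0 0;0 0 0 0;0 0 0 0;-0.01 0 0 0;-0.03 0 0 0;-0.055 0 0 0;-0.075 0 0 0.1;-0.085 0 0 0.27;-0.09 0 0 0.44;-0.09 0 0 0.61' 65
python3 -m pendant '0 0 0 0.17;0 0 0 0.34;0 0 0 0.51;0 0 0 0.68;0 0 0 0.85;0 0 0 1.02;0 0 0 1.19;0 0 0 1.36;0 0 0 1.53;0 0 0 1.7'
python3 -c "
from h import *
to((452.3,66.5,205),0.054)"
```

```text
time: 21.65
eef_pos: [456.3, -5.3, 205.3]
eef_rot: [0.619, -0.342, 0.619, 0.342]
ft_force: [0.2, -0.5, 1.3]
finger_gap: 55.2
time: 22.9
eef_pos: [456.0, -5.2, 204.7]
eef_rot: [0.666, 0.239, 0.665, -0.239]
ft_force: [-0.5, 1.2, 0.5]
finger_gap: 56.1
now [456.   -5.2 204.7] psi 0.88 shift [-0.0003  0.0529 -0.0485] turn 0.826 t 22.9 gap 56.1 F [-0.5  1.2  0.5]
```

```bash
python3 -m pendant '0 0.005 -0.005 0.17;0 0.015 -0.014 0.34;0 0.027 -0.025 0.51;0 0.04 -0.037 0.68;0 0.05 -0.045 0.826;0 0.053 -0.0485 0.826;0 0.053 -0.0485 0.826;0 0.053 -0.0485 0.826;0 0.053 -0.0485 0.826;0 0.053 -0.0485 0.826'
python3 -c "
from h import *
to((452.3,66.5,115),0.054)
st=read_state();print(st['q'])
f=vision.grab_frame('wrist');save(f,'w8.png',None,1.5);print(proj(f,(452.3,66.5,120),st)*1.5)
"
```

```text
time: 24.15
eef_pos: [451.9, 66.3, 204.0]
eef_rot: [0.515, 0.485, 0.515, -0.485]
ft_force: [-0.3, -0.3, 0.0]
finger_gap: 55.2
now [451.9  66.3 204. ] psi 0.06 shift [ 0.089   0.0004 -0.0002] turn 0.006 t 24.15 gap 55.2 F [-0.3 -0.3  0. ]
[-1.42060166e-01 -3.46076722e-01 -4.09350025e-01  1.50750940e+00
  8.41843153e-05  1.36867992e+00]
[386.64914693 310.17521313]
```

View pics/w8.png

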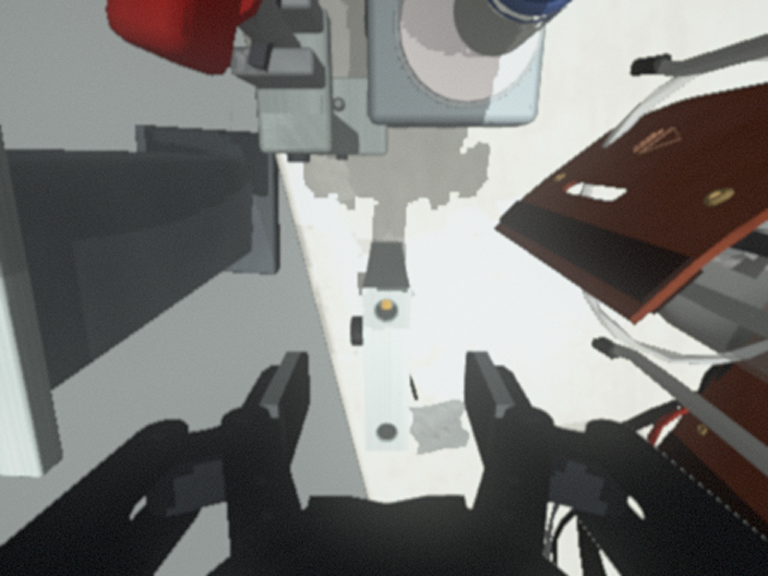

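```bash
python3 -m pendant '0.008 0.0004 0 0.006;0.02 0.0004 0 0.006;0.033 0.0004 0 0.006;0.046 0.0004 0 0.006;0.059 0.0004 0 0.006;0.071 0.0004 0 0.006;0.081 0.0004 0 0.006;0.087 0.0004 0 0.006;0.089 0.0004 0 0.006;0.089 0.0004 0 0.006' 55
python3 -m pendant '0 0 0 0;0 0 0 0;0 0 0 0;0 0 0 0;0 0 0 0;0 0 0 0;0 0 0 0;0 0 0 0;0 0 0 0;0 0 0 0' 0 80
python3 -c "
from h import *
to((452.3,66.5,115),0.054)
f=vision.grab_frame('wrist');save(f,'w9.png',None,1.5)
"
```

```text
time: 25.45
eef_pos: [452.4, 66.5, 115.2]
eef_rot: [0.513, 0.486, 0.513, -0.486]
ft_force: [0.5, -0.3, 0.4]
finger_gap: 46.8
time: 26.7
eef_pos: [452.6, 66.7, 115.6]
eef_rot: [0.514, 0.487, 0.513, -0.486]
ft_force: [-0.5, 1.3, 5.7]
finger_gap: 22.8
now [452.6  66.7 115.6] psi 0.054 shift [ 0.0006 -0.0003  0.0002] turn 0.0 t 26.7 gap 22.8 F [-0.5  1.3  5.7]
```

View pics/w9.png

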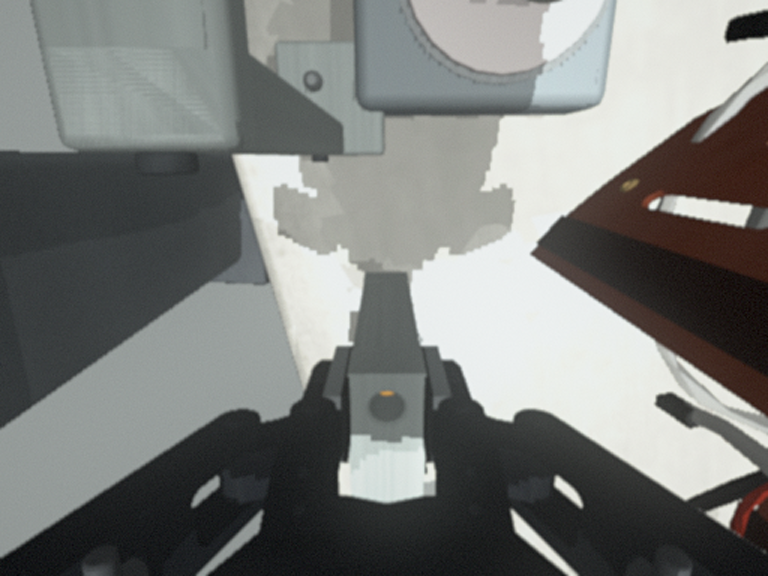

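Run:
```python
from h import *
st=read_state();f=vision.grab_frame("wrist")
print(atz(f,(313/1.5,77/1.5),41,st),atz(f,(313/1.5,80/1.5),38,st))
s5=dict(eef_pos=[408.4,310,297.7],eef_rot=[-0.487,0.513,-0.486,-0.513])
print(atz(f,(388/1.5,71/1.5),41,s5),atz(f,(389/1.5,276.5/1.5),155,s5))
s8=dict(eef_pos=[451.9,66.3,204.0],eef_rot=[0.515,0.485,0.515,-0.485])
print(atz(f,(339/1.5,104/1.5),40,s8))
s6=dict(eef_pos=[361.4,307.2,159.1],eef_rot=[0.486,-0.513,0.486,0.513])
print(atz(f,(292/1.5,18/1.5),40,s6))
v=np.load("v.npy");c,s=np.cos(v[2]),np.sin(v[2])
for p in [(-73,-106,41),(-73,34,155)]: print(np.array([v[0]+c*p[0]-s*p[1],v[1]+s*p[0]+c*p[1],p[2]]))
f=vision.grab_frame("top");save(f,"t9.png",(220,150,320,210),7)
```

```text
[417.03429495 171.00103214  41.        ] [416.55083994 170.30508596  38.        ]
[414.26930195 171.00868807  41.        ] [406.63556724 308.56572403 155.        ]
[417.02849629 169.67718351  40.        ]
[414.62140764 170.41520256  40.        ]
[413.12615733 169.29348632  41.        ]
[406.8590166  309.15314078 155.        ]
```

View pics/t9.png

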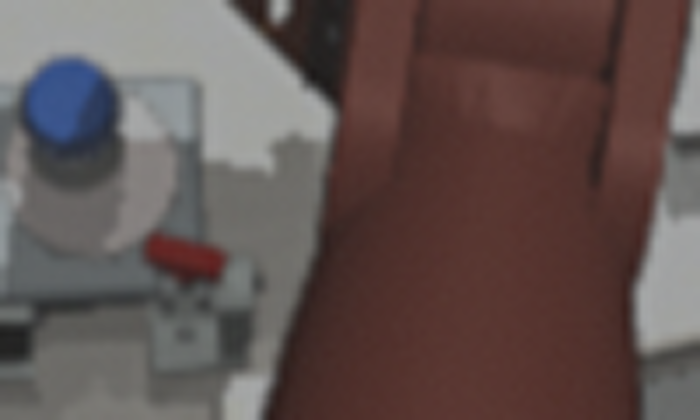

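```bash
python3 -m pendant '-0.008 0 0 0;-0.028 0 0 0;-0.058 0 0 0;-0.09 0 0 0;-0.122 0 0 0;-0.155 0 0 0;-0.19 0 0 0;-0.225 0 0 0;-0.255 0 0 0;-0.272 0 0 0'
python3 -c "
from h import *
to((357,239.4,388),0.055)"
```

```text
time: 28.1
eef_pos: [452.3, 66.5, 388.7]
eef_rot: [0.514, 0.487, 0.513, -0.486]
ft_force: [0.0, -0.6, -2.1]
finger_gap: 22.5
now [452.3  66.5 388.7] psi 0.054 shift [ 0.0005 -0.0859 -0.1778] turn -0.001 t 28.1 gap 22.5 F [ 0.  -0.6 -2.1]
```

```bash
python3 -m pendant '0 -0.005 -0.01 0;0 -0.015 -0.03 0;0 -0.027 -0.055 0;0 -0.04 -0.082 0;0 -0.053 -0.11 0;0 -0.065 -0.135 0;0 -0.076 -0.157 0;0 -0.083 -0.172 0;0 -0.086 -0.178 0;0 -0.086 -0.178 0'
python3 -m pendant '0.012 0 0 0;0.037 0 0 0;0.064 0 0 0;0.093 0 0 0;0.122 0 0 0;0.151 0 0 0;0.18 0 0 0;0.206 0 0 0;0.223 0 0 0;0.2285 0 0 0'
python3 - <<'E'
from h import *
to((411.7,242.4,160),0.055)
st=read_state();f=vision.grab_frame("wrist");save(f,"w10.png",None,1.5)
print(proj(f,(415.7,170.5,41),st)*1.5)
g=vision.grab_frame("scene");save(g,"s10.png",(150,100,300,230),5)
g=vision.grab_frame("top");save(g,"t10.png",(160,150,280,220),6)
E
```

```text
time: 29.35
eef_pos: [356.4, 239.8, 386.5]
eef_rot: [0.513, 0.486, 0.514, -0.486]
ft_force: [0.4, 0.2, -2.3]
finger_gap: 22.7
time: 30.6
eef_pos: [356.3, 239.3, 157.3]
eef_rot: [0.513, 0.486, 0.513, -0.487]
ft_force: [0.1, 0.2, -1.4]
finger_gap: 22.5
now [356.3 239.3 157.3] psi 0.053 shift [-0.0028  0.0555 -0.0002] turn -0.002 t 30.6 gap 22.5 F [ 0.1  0.2 -1.4]
[474.85777833 400.22931656]
```

View pics/w10.png

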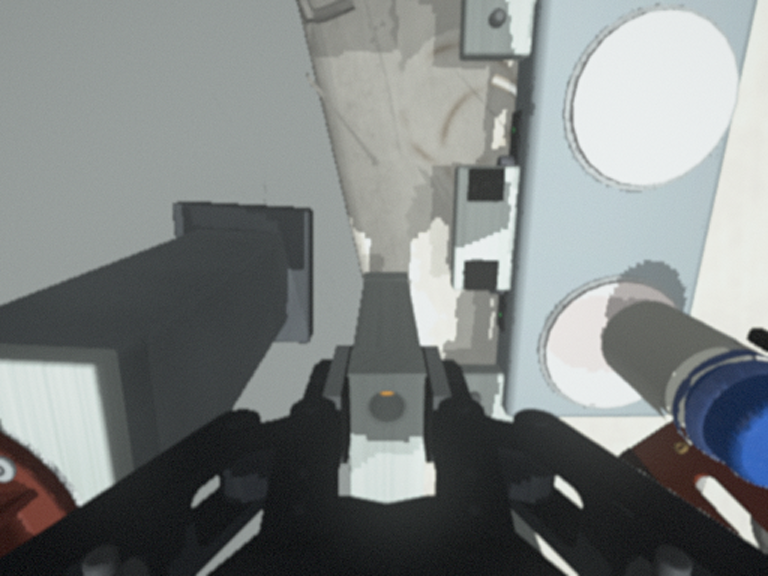

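View pics/s10.png

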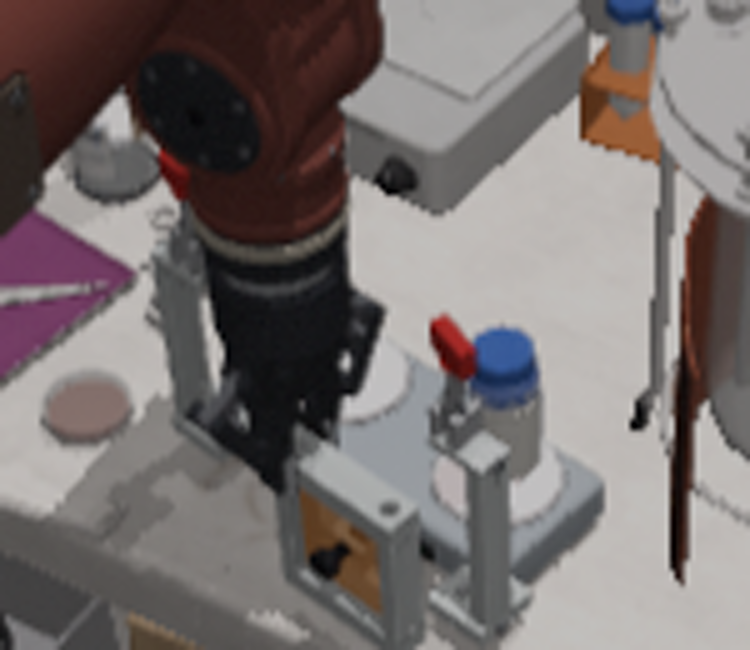

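View pics/t10.png

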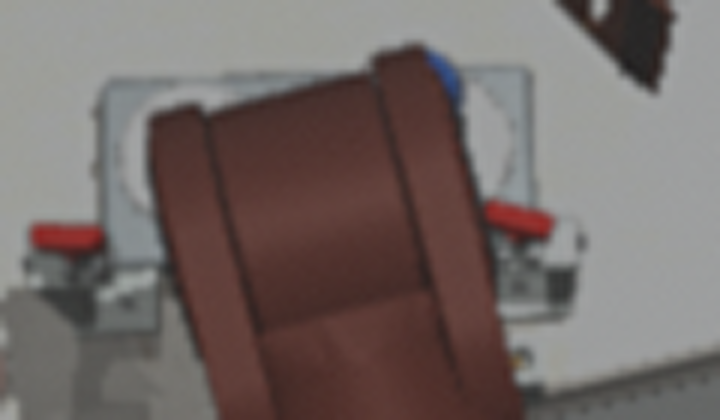

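Run:
```python
from h import *
st=read_state();f=vision.grab_frame("wrist")
print("lp",atz(f,(498/1.5,16/1.5),41,st))
for p in ((468,170),(504,170),(503,200),(469,200),(466,260),(498,262),(498,289),(464,288)): print(p,atz(f,(p[0]/1.5,p[1]/1.5),38,st).round(1))
for p in ((456,168),(519,168),(514,289)): print(p,atz(f,(p[0]/1.5,p[1]/1.5),35,st).round(1))
```

```text
lp [404.31358369 382.35206981  41.        ]
(468, 170) [398.1 309.5  38. ]
(504, 170) [417.7 310.5  38. ]
(503, 200) [419.2 294.5  38. ]
(469, 200) [400.4 293.5  38. ]
(466, 260) [402.4 259.5  38. ]
(498, 262) [421.  259.3  38. ]
(498, 289) [423.1 243.   38. ]
(464, 288) [403.1 242.6  38. ]
(456, 168) [392.  310.1  35. ]
(519, 168) [426.5 312.   35. ]
(514, 289) [433.5 242.6  35. ]
```

```bash
python3 -m pendant '-0.0025 0 0 -0.005;-0.0025 0 0 -0.005;-0.0025 0.005 0 -0.005;-0.0025 0.013 0 -0.005;-0.0025 0.022 0 -0.005;-0.0025 0.031 0 -0.005;-0.0025 0.04 0 -0.005;-0.0025 0.048 0 -0.005;-0.0025 0.0535 0 -0.005;-0.0025 0.0553 0 -0.005'
python3 - <<'E'
from h import *
to((411.5,242.4,150.5),0.058)
g=vision.grab_frame("scene");save(g,"s11.png",(150,100,300,230),5)
f=vision.grab_frame("wrist");save(f,"w11.png",None,1.5)
E
```

```text
time: 32.05
eef_pos: [412.2, 242.6, 160.9]
eef_rot: [0.514, 0.485, 0.515, -0.485]
ft_force: [-0.9, 1.3, -2.1]
finger_gap: 22.7
now [412.2 242.6 160.9] psi 0.059 shift [ 0.0104 -0.0007  0.0002] turn 0.001 t 32.05 gap 22.7 F [-0.9  1.3 -2.1]
```

View pics/s11.png

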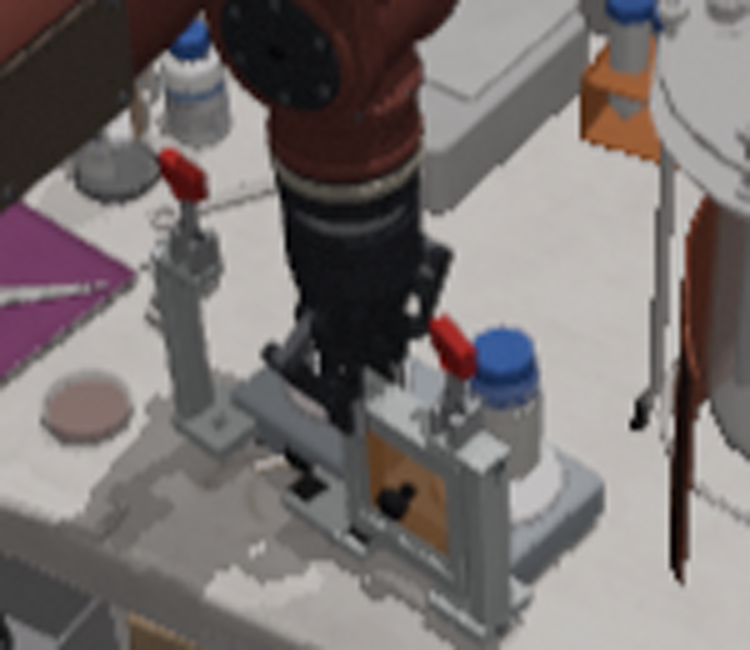

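View pics/w11.png

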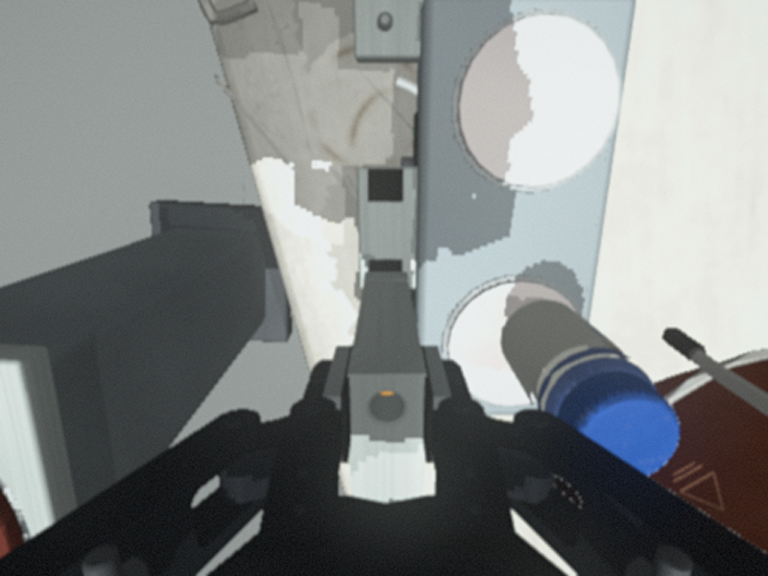

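```bash
python3 -m pendant '0 -0.0006 0 0;0.002 -0.0006 0 0;0.004 -0.0006 0 0;0.006 -0.0006 0 0;0.0075 -0.0006 0 0;0.009 -0.0006 0 0;0.01 -0.0006 0 0;0.0105 -0.0006 0 0;0.0105 -0.0006 0 0;0.0105 -0.0006 0 0'
python3 - <<'E'
from h import *
to((411.5,242.4,150.5),0.058)
g=vision.grab_frame("scene");save(g,"s12.png",(180,130,280,230),6)
E
```

```text
time: 33.4
eef_pos: [411.4, 242.7, 150.7]
eef_rot: [0.515, 0.485, 0.515, -0.485]
ft_force: [-1.1, 1.2, 0.7]
finger_gap: 22.5
now [411.4 242.7 150.7] psi 0.059 shift [0.0002 0.     0.0003] turn 0.001 t 33.4 gap 22.5 F [-1.1  1.2  0.7]
```

View pics/s12.png

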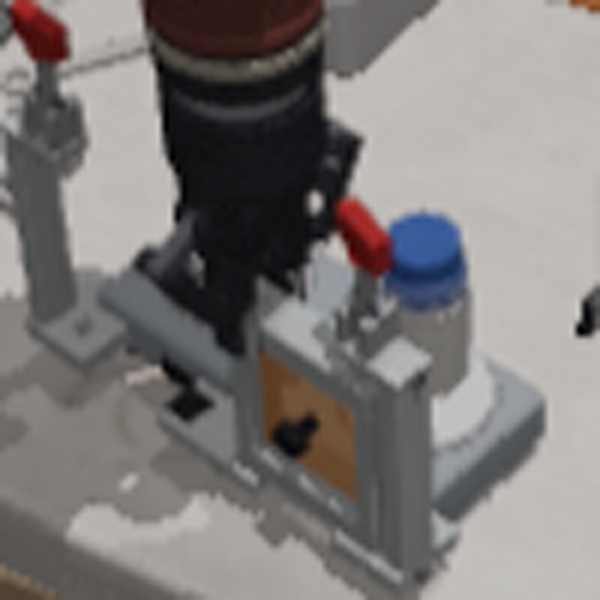

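```bash
python3 -m pendant '0.0006 0 0 0;0.0006 0 0 0;0.0006 0 0 0;0.0006 0 0 0;0.0006 0 0 0;0.0006 0 0 0;0.0006 0 0 0;0.0006 0 0 0;0.0006 0 0 0;0.0006 0 0 0' 60
python3 -c "
from h import *
to((411.5,242.4,150.5),0.058)"
python3 -m pendant '-0.01 0 0 0;-0.03 0 0 0;-0.055 0 0 0;-0.08 0 0 0;-0.105 0 0 -0.1;-0.13 0 0 -0.25;-0.15 0 0 -0.42;-0.16 0 0 -0.59;-0.16 0 0 -0.76;-0.16 0 0 -0.93'
python3 - <<'E'
from h import *
to((415.7,170.5,310),3.0)
g=vision.grab_frame("scene");save(g,"s13.png",(180,130,280,230),6)
g=vision.grab_frame("top");save(g,"t13.png",(160,150,280,220),6)
E
```

```text
time: 34.7
eef_pos: [411.4, 242.6, 149.9]
eef_rot: [0.515, 0.485, 0.515, -0.485]
ft_force: [0.3, 0.4, 0.4]
finger_gap: 51.2
now [411.4 242.6 149.9] psi 0.059 shift [-0.0006  0.0001  0.0002] turn 0.001 t 34.7 gap 51.2 F [0.3 0.4 0.4]
time: 35.95
eef_pos: [411.6, 242.7, 311.8]
eef_rot: [0.679, 0.201, 0.677, -0.201]
ft_force: [-0.2, 0.1, -0.3]
finger_gap: 51.2
now [411.6 242.7 311.8] psi 0.995 shift [ 0.0018 -0.0583  0.0428] turn -2.005 t 35.95 gap 51.2 F [-0.2  0.1 -0.3]
```

View pics/s13.png

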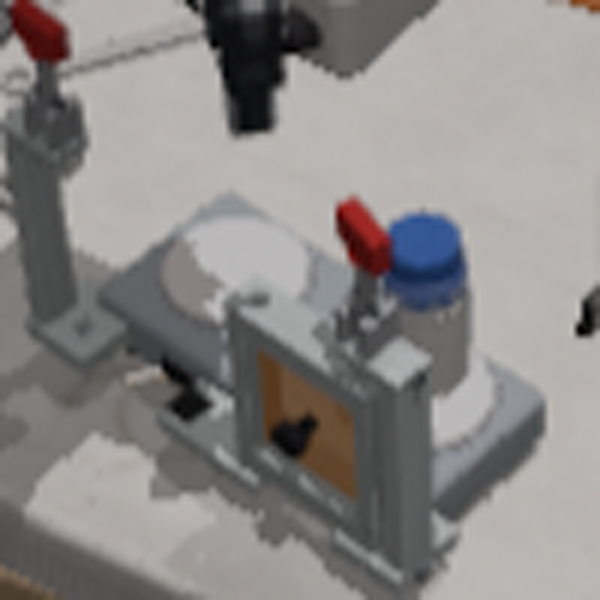

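View pics/t13.png

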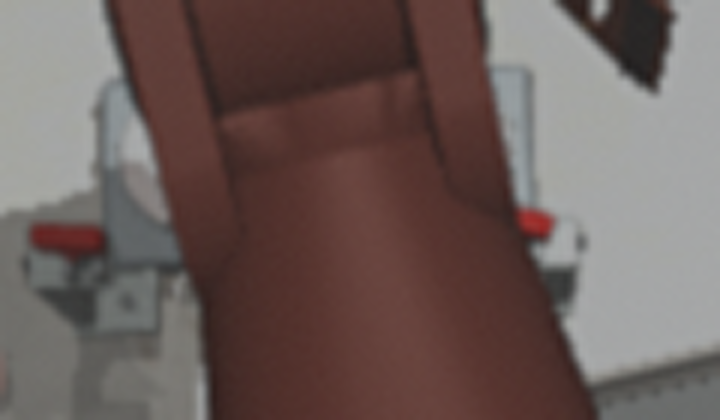

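```bash
python3 -m pendant '0 -0.003 0.002 -0.18;0 -0.01 0.007 -0.36;0 -0.02 0.014 -0.54;0 -0.03 0.022 -0.72;0 -0.04 0.03 -0.9;0 -0.05 0.037 -1.08;0 -0.056 0.041 -1.26;0 -0.0583 0.0428 -1.44;0 -0.0583 0.0428 -1.62;0 -0.0583 0.0428 -1.8'
python3 - <<'E'
from h import *
to((415.7,170.5,310),2.88)
st=read_state();print(st["q"])
f=vision.grab_frame("wrist");save(f,"w14.png",(150,120,360,280),3.7)
print(proj(f,(415.7,170.5,259),st))
E
```

```text
time: 37.3
eef_pos: [415.1, 170.3, 310.9]
eef_rot: [0.58, -0.405, 0.579, 0.405]
ft_force: [-0.4, -0.6, -0.2]
finger_gap: 51.1
now [415.1 170.3 310.9] psi 2.79 shift [ 0.0009 -0.0004  0.0004] turn -0.09 t 37.3 gap 51.1 F [-0.4 -0.6 -0.2]
[ 9.62508001e-02 -3.35118997e-01 -2.05477608e-01  1.69938331e+00
  2.81823991e-05 -1.12307785e+00]
[257.42431576 223.79121552]
```

View pics/w14.png

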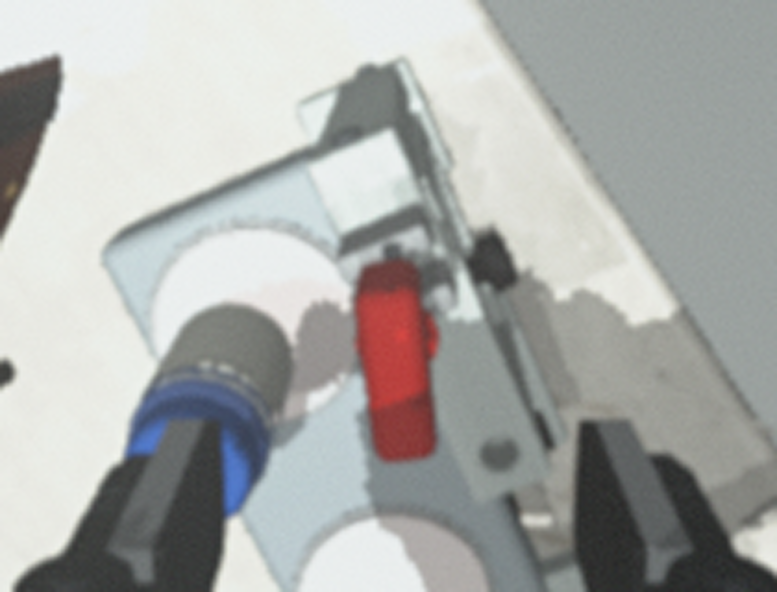

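Run:
```python
from h import *
st=read_state();f=vision.grab_frame("wrist")
P=[atz(f,(150+c/3.7,120+r/3.7),259,st) for c,r in ((358,290),(415,287),(435,450),(375,458))]
for p in P: print(p.round(1))
a=(P[0]+P[1])/2;b=(P[2]+P[3])/2;print("mid",(a+b)/2,"len",np.linalg.norm(b-a),"ang",np.arctan2(*(b-a)[1::-1]))
h=atz(f,(150+500/3.7,120+455/3.7),155,st);print("free socket",h)
to((415.4,170.5,254),np.arctan2(*(b-a)[1::-1])+np.pi/2)
```

```text
[416.2 151.8 259. ]
[406.8 154.6 259. ]
[413.7 184.9 259. ]
[424.4 182.7 259. ]
mid [415.27478247 168.50887706 259.        ] len 31.519360871629136 ang 1.3299384299209598
free socket [410.62631361 243.51567341 155.        ]
now [415.2 170.4 310.8] psi 2.787 shift [ 0.0568 -0.0001  0.0002] turn -0.113 t 37.4 gap 50.9 F [-0.6  0.5  0.1]
```

```bash
python3 -m pendant '0.005 0 0 -0.113;0.012 0 0 -0.113;0.02 0 0 -0.113;0.028 0 0 -0.113;0.036 0 0 -0.113;0.044 0 0 -0.113;0.051 0 0 -0.113;0.056 0 0 -0.113;0.0575 0 0 -0.113;0.0575 0 0 -0.113' 45
python3 -m pendant '0 0 0 0;0 0 0 0;0 0 0 0;0 0 0 0;0 0 0 0;0 0 0 0;0 0 0 0;0 0 0 0;0 0 0 0;0 0 0 0' 0 70
python3 -c "
from h import *
to((415.3,170.3,257),1.625)
f=vision.grab_frame('wrist');save(f,'w15.png',None,1.5)"
```

```text
time: 38.65
eef_pos: [415.1, 170.4, 252.5]
eef_rot: [0.556, -0.437, 0.556, 0.437]
ft_force: [0.8, -0.4, 0.4]
finger_gap: 38.1
time: 39.9
eef_pos: [415.5, 170.3, 252.9]
eef_rot: [0.557, -0.437, 0.556, 0.436]
ft_force: [1.0, -2.0, 5.4]
finger_gap: 11.4
now [415.5 170.3 252.9] psi 2.902 shift [-0.0041  0.0002 -0.0001] turn 1.277 t 39.9 gap 11.4 F [ 1.  -2.   5.4]
```

View pics/w15.png

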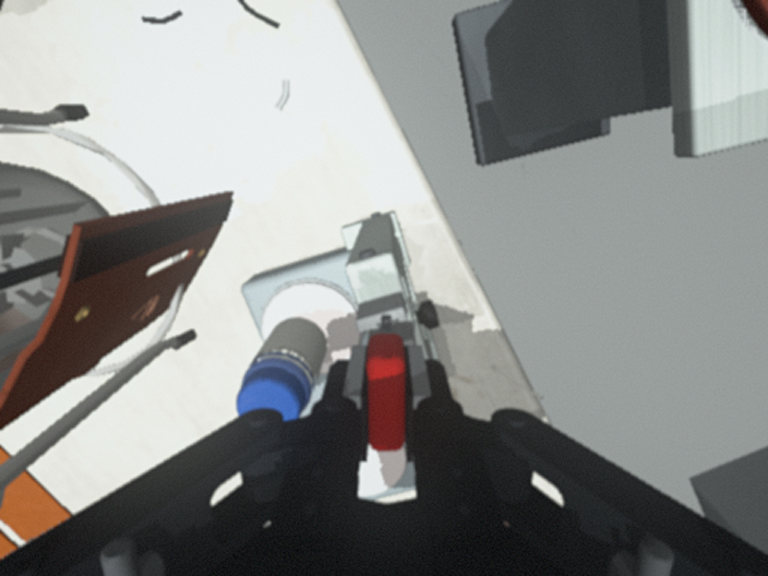

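```bash
python3 -m pendant '-0.002 0 0 0;-0.0038 0 0 0;-0.0038 0 0 0.14;-0.0038 0 0 0.3;-0.0038 0 0 0.46;-0.0038 0 0 0.62;-0.0038 0 0 0.78;-0.0038 0 0 0.94;-0.0038 0 0 1.1;-0.0038 0 0 1.24'
python3 -c "
from h import *
to((415.3,170.3,257),1.625)"
```

```text
time: 41.2
eef_pos: [415.2, 170.2, 254.5]
eef_rot: [0.706, -0.03, 0.707, 0.03]
ft_force: [8.2, -1.4, -10.8]
finger_gap: 11.1
now [415.2 170.2 254.5] psi 1.657 shift [-0.0025  0.0001  0.0001] turn 0.032 t 41.2 gap 11.1 F [  8.2  -1.4 -10.8]
```

```bash
python3 -c "
from h import *
print(read_state()['wrist_torque'])
f=vision.grab_frame('wrist');save(f,'w16.png',None,1.5)"
python3 -m pendant '0 0 0 0.03;0 0 0 0.03;0.002 0 0 0.03;0.004 0 0 0.03;0.006 0 0 0.03;0.008 0 0 0.03;0.01 0 0 0.03;0.012 0 0 0.03;0.012 0 0 0.03;0.012 0 0 0.03'
python3 -c "
from h import *
to((415.3,170.3,231),1.625)
f=vision.grab_frame('wrist');save(f,'w17.png',None,1.5)"
```

```text
[-0.14918532 -1.73466178  0.04645483]
time: 42.5
eef_pos: [415.3, 170.2, 242.9]
eef_rot: [0.707, -0.022, 0.707, 0.021]
ft_force: [5.9, -1.4, -8.0]
finger_gap: 11.3
now [415.3 170.2 242.9] psi 1.632 shift [ 0.0119  0.0001 -0.    ] turn 0.007 t 42.5 gap 11.3 F [ 5.9 -1.4 -8. ]
```

View pics/w16.png

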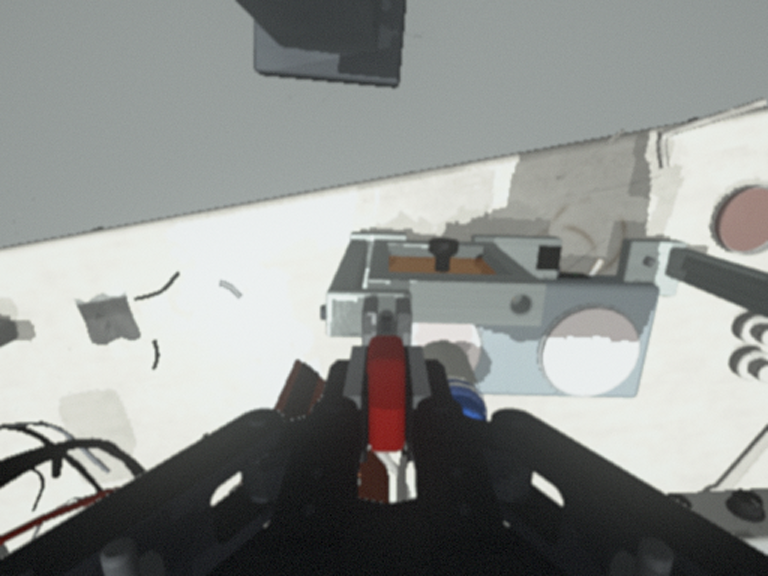

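View pics/w17.png

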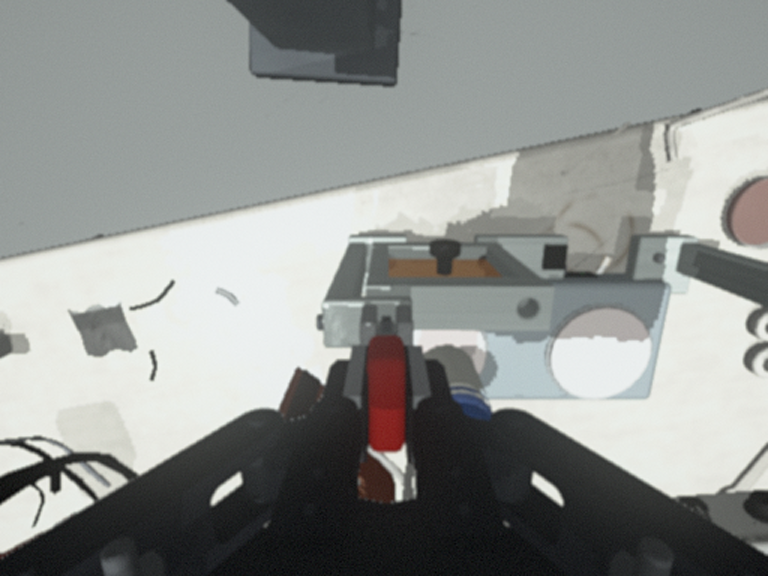

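```bash
python3 -m pendant '0.002 0 0 0;0.004 0 0 0;0.006 0 0 0;0.008 0 0 0;0.0095 0 0 0;0.0105 0 0 0;0.0105 0 0 0;0.0105 0 0 0;0.0105 0 0 0;0.0105 0 0 0'
python3 -c "
from h import *
to((415.3,170.3,231),1.625)"
```

```text
time: 43.8
eef_pos: [415.4, 170.2, 232.8]
eef_rot: [0.707, -0.022, 0.707, 0.021]
ft_force: [5.6, -0.5, -4.3]
finger_gap: 11.5
now [415.4 170.2 232.8] psi 1.632 shift [ 0.0018  0.0001 -0.0001] turn 0.007 t 43.8 gap 11.5 F [ 5.6 -0.5 -4.3]
```

Pin is nearly home, the force still matching the spring. Release and retreat.

```bash
python3 -m pendant '0 0 0 0;0 0 0 0;0 0 0 0;0 0 0 0;0 0 0 0;-0.01 0 0 0;-0.03 0 0 0;-0.055 0 0 0;-0.075 0 0 0;-0.085 0 -0.01 0' 50
python3 -m pendant '-0.01 0 -0.01 0;-0.02 0 -0.02 0;-0.02 0 -0.03 0;-0.02 0 -0.03 0;-0.02 0 -0.03 0;-0.02 0 -0.03 0;-0.02 0 -0.03 0;-0.02 0 -0.03 0;-0.02 0 -0.03 0;-0.02 0 -0.03 0'
python3 - <<'E'
from h import *
to((415.3,170.3,231),1.625)
st=read_state();f=vision.grab_frame("wrist");save(f,"w18.png",None,1.5)
y=0.057
o=np.array([415.5,170.5,0])-np.array([np.cos(y)*-73+np.sin(y)*106,np.sin(y)*-73-np.cos(y)*106,0]);print("stirrer",o)
def W(p): return o+np.array([np.cos(y)*p[0]-np.sin(y)*p[1],np.sin(y)*p[0]+np.cos(y)*p[1],p[2]])
for n,p in dict(wingF=(-90,-106,237),wingB=(-56,-106,237),rsock=(-73,-34,155)).items(): print(n,proj(f,W(p),st)*1.5)
for n,z in(("home",237),("parked",259)): print(n,proj(f,W((-56,-106,z)),st)*1.5)
g=vision.grab_frame("scene");save(g,"s18.png",(160,110,290,230),6)
for z in (226,248): print(z,proj(g,W((-73,-106,z))),proj(g,W((-73,106,z))))
print(proj(g,W((-97,-70,95))),spotter.tip_of("guard_handle",g)[:1])
E
```

```text
time: 45.05
eef_pos: [405.3, 169.7, 320.1]
eef_rot: [0.707, -0.022, 0.706, 0.022]
ft_force: [-0.9, 0.1, 0.4]
finger_gap: 42.4
time: 46.3
eef_pos: [375.2, 167.9, 338.7]
eef_rot: [0.707, -0.022, 0.707, 0.022]
ft_force: [0.2, -0.4, -0.0]
finger_gap: 43.1
now [375.2 167.9 338.7] psi 1.632 shift [ 1.077e-01 -1.000e-04  4.010e-02] turn 0.007 t 46.3 gap 43.1 F [ 0.2 -0.4 -0. ]
stirrer [482.34271482 280.4865968    0.        ]
wingF [386.61058749 337.97478569]
wingB [386.41564116 391.58268158]
rsock [481.9033375  315.13505733]
home [386.41564116 391.58268158]
parked [386.36574555 413.10049013]
226 [240.73479664 174.62557749] [187.52410635 140.22812038]
248 [240.51614789 168.95263029] [186.69059076 134.53286981]
[227.41043036 204.17247001] [{'pixel': [227.3, 204.0], 'conf': 0.62}]
```

View pics/w18.png

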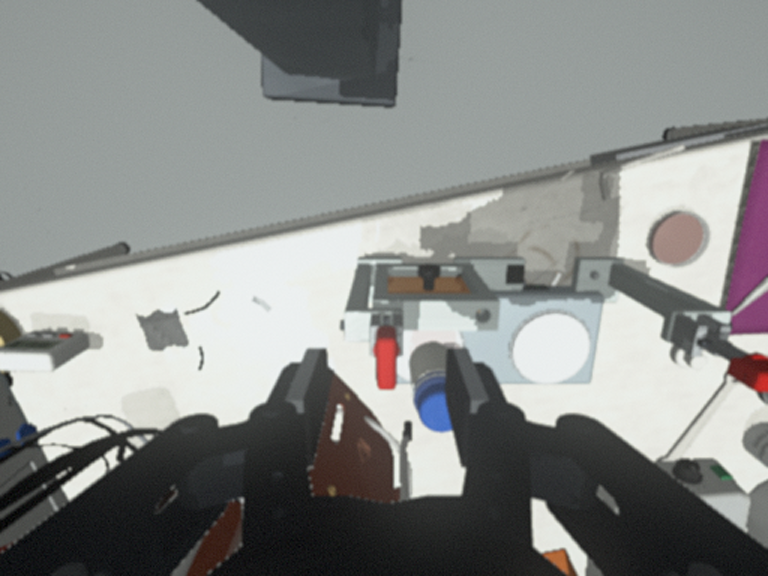

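View pics/s18.png

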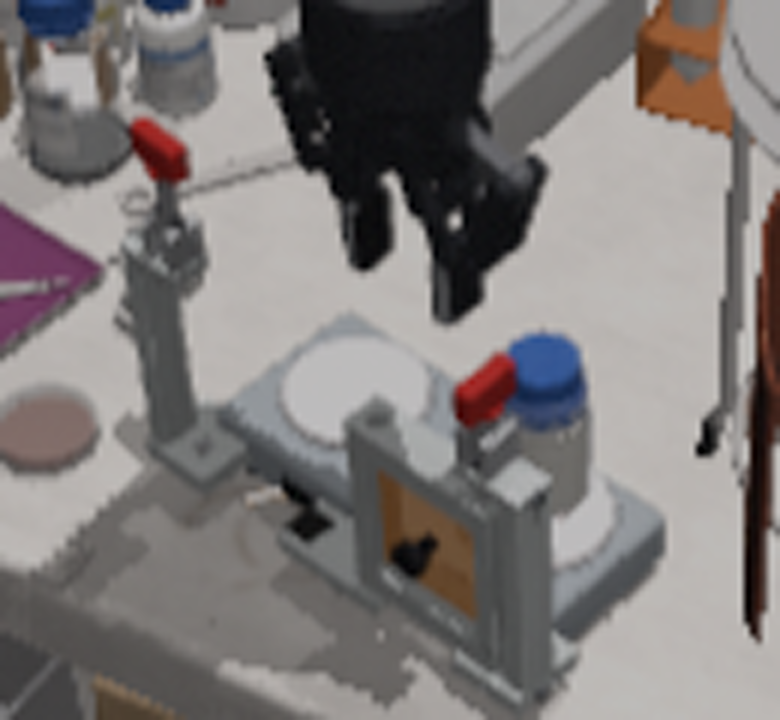

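```bash
python3 -c "
from h import *
f=vision.grab_frame('wrist')
workorder.sign_off(); print(read_state()['time'])"
```

```text
the job is handed in; nothing more can be done
the job is handed in; nothing more can be done
```

The guard now hangs closed on the right-hand hinge with its black knob to the front. The right pin is home in it, and the left pin stays parked up. I handed the job in at about 46.4 s; no verdict comes back.

I lifted and turned the left pin, raised the guard off and brought it out to the front. I then stood it on the bench to the right of the stirrer and took it again at its other end. After hanging it on the right pintle, I turned the right pin back, lowered it to within about 2 mm of home and let it go.

Last checks, from the wrist and scene pictures with the arm clear:

- **Guard:** the knob was within 1 pixel of where it should be in the scene picture. The free-end socket was about 1 mm off in the wrist picture.
- **Right pin:** the grip was at the height for home (row 174.7 seen, 174.6 expected). This resolves only to about 2 mm. If the guard had blocked the pin it would stand at least 9 mm up, which the pictures rule out.
- **Left pin:** the grip was at its parked height (row 135.0 seen, 134.5 expected).
- **Bottle, dish and timer:** the bottle and dish looked undisturbed in the pictures, judged by eye and not measured. The timer was not checked at the end, but the arm never went near it. The wrist force showed no unexpected contact at the points where I read it.

Two measurements disagreed. The right pintle's x came out 2.7 mm apart between the two opposite wrist orientations, so I used the mean, and the guard went onto the pintle with under 2 N. The right pin also pulled sideways with 6 to 8 N while I held it, and this was gone once I let go.

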